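# Find the true cover with a straightedge

## Robot

A 6-joint arm with a two-finger parallel gripper is mounted at the origin on a cart in front of the work surface, level with it; the furniture and walls round the work are solid. World frame = base frame: x ahead of the robot, y to its left, z up, the work surface at z = 0. Lengths are in mm, angles in rad, forces in N, time in s.
With the tool pointing down it reaches from about 400 to 925 mm from the base axis. Payload 12.5 kg.
Tool frame: the origin (TCP) lies midway between the tips of the shut fingers; the grasp point (between the pads) lies 19 mm behind it; y points along the fingers, x is the direction in which the jaws open and shut, and the axes are right-handed (so a half turn about y gives the same grasp; the last joint's range is limited). The gripper opens to 95 mm and grips with 3 to 60 N. Pads are 20 mm wide; open, the fingers measure 119 mm over their backs; the gripper's body (75 mm by 180 mm) begins 59 mm behind the grasp point.
Start: joints at [-1.316, 0.491, 1.559, -0, 1.092, -0.106], TCP at [220.663, -584.769, 214.661] pointing down, gripper open.
Joint ranges: [-3.1, 3.1], [-0.84, 2.19], [0.05, 2.79], [-1.13, 4.28], [0.06, 2.93], [-2.69, 2.69]. Speed limits (rad/s): [2.22, 2.22, 2.79, 3.14, 3.14, 3.14].

## Interface

Orientations are given as [roll, pitch, yaw] about the fixed x, y, z axes, in that order (R = Rz(yaw) Ry(pitch) Rx(roll)).
In Python, from cell import env, vision, job gives the robot as it stands.
- The arm moves only by the shell command python3 -m crank 'ROWS' [OPENING]. ROWS is JSON, a list of rows, each a list of 6 numbers: the shift along the tool's x, y, z in mm, then the turn, a rotation vector about the tool's x, y, z in degrees. In form: [[x, y, z, rx, ry, rz], ...]. A call has 1 to 5 rows; each row is the pose to reach, as a shift and turn from the pose measured when the call began, along the tool's axes at that moment; what a row does not reach only later rows make up. A row lasts 1/10 s, in which the tool goes at most 50 mm and 8.59 degrees, less where a joint would pass 70% of its speed; a pose out of reach is approached as far as the arm can. A call with a gripper value outside its range is refused whole. OPENING is the opening, from 0 (shut) to 1 (fully open), set as the call begins (- or left out, the last holds). The fingers move at their own pace and stop on an object; the grip force is fixed at half the most. Time passes only in rows, so rows that repeat a pose let the fingers close. It gives the time, the measured TCP pose, the force and the opening at its end, in the units of the state.
- env.state(): the state, without advancing time (a new reading comes with each control period).
- vision.read_camera(name): name is "scene" or "top" or "wrist"; returns (picture, depth): 420x560x3 uint8, blue, green, red; 420x560 float32, mm along the optical axis (not along the pixel's ray), 0 where there is no reading.
- vision.calibration(name): a dict with "vertical_fov" (degrees; the focal length in pixels is half the picture's height over the tangent of half this angle, whatever the lens; pixels are square), "cx", "cy" (the principal point, pixels), "pose" (4x4, takes a point from camera to world coordinates). Camera axes: x right, y down, z forward; pixel columns grow to the right and rows downward; lengths in mm; the calibration is good to about 2 mm. A picture is of the moment at which its call begins: read the wrist's pose just before it. calibration takes no time and is no camera call; for the wrist camera it gives the pose at the moment of the call.
- job.job_done(): hands the job in, once; it reports no verdict.
The state is a dict: "t": time; "joints": joint angles; "qvel": joint speeds; "tau": joint torques, N m; "eef_pos": TCP position; "tcp_rot": TCP orientation; "ft_force": force on the tool from outside, world axes, zero at the start; "moment": the same for the moment, N m; "opening": opening from 0.0 (shut) to 1.0 (fully open).
Only numpy, scipy, OpenCV 4.12 (cv2) and the standard library are available. Lean on these libraries where they do the work, as an engineer would, in place of code of your own. Each camera call takes 0.05 s, during which the arm holds its last target.

## Task

One of the two green covers has a proud hub and the other is true: find the true one. Lift the straightedge by its black handle, lay it gently along a cover, centred over the hub and both bright end lands, let go, and with shut fingers press steadily for about a second on its red end, then on its plain end (about 10 N, never over 20), to feel whether it rocks. If it rocks, test the other cover in the same way; leave the straightedge lying flat along the cover where it does not rock, without disturbing the bottle, caliper, bracket and pliers.

Things in the scene. Friction and masses are not known exactly. Their poses are not given: they have to be found in the camera images.
- straightedge: straightedge: steel bar 200 x 26 x 10 mm (x, y, z) with a black handle block 64 x 20 mm in its middle rising to 46 mm above the underside (grip it across its 20 mm width); 0.4 to 0.8 kg, loose. Origin at the centre of the flat underside, x along the bar towards the red end, z up. It starts on the bench between the covers, 200 mm side roughly along world x.
- red_end (a point): press point on the top of the bar near its red end: 85 mm from the centre along the bar's +x, on the bar's upper face (10 mm above its underside)
- plain_end (a point): press point on the top of the bar near its plain end: 85 mm from the centre along -x, on the upper face
- cover_left: green cast cover on the left (+y), fixed to the bench: foot 230 x 92 x 14 mm, rib 200 x 50 mm up to 26 mm high, two bright flat steel lands 60 mm wide, lying 66 to 110 mm either side of the centre along x, tops 34 mm above the origin, and a round steel hub 44 mm across in the middle. Origin at the centre of the underside, x along its length, z up.
- cover_right: the other green cover, on the right (-y): same sizes and axes. On one of the two covers (it changes) the hub lies just below the lands and the straightedge is steady on both lands; on the other the hub stands 3.4 mm proud, so the straightedge sits on the hub and under 1 to 3 N on one end tips some 0.04 rad (that end sinks almost 3 mm) until it meets its land.
- glue_bottle: white glue bottle with blue cap, 43 x 43 x 128 mm, standing, to be left alone; origin at the centre of its underside
- caliper: steel and black caliper 78 x 190 x 11 mm lying on the bench, to be left alone; origin at the centre of its underside
- bracket_c: zinc angle bracket 28 x 90 x 50 mm, to be left alone; origin at the centre of its underside
- pliers: black-handled pliers 66 x 190 x 14 mm, to be left alone; origin at the centre of its underside

How it is judged:
By the outcome, as a careful person would: the job done as asked, in the order asked, and still so for the second after the job is handed in, with the robot touching nothing.
It also fails if it takes over 72 s, if anything falls off the work surface, if the arm or the gripper's body presses on something with over 40 N, if the wrist force passes 120 N, or if a joint passes its speed limit or range.

## Working session

There is one attempt and no reset: what is moved stays moved. The work goes in short steps, Python scripts to look and compute and a shell command to move; the robot and the scene stay as the last step left them, time stands still between calls to the robot, and variables do not carry over. Pictures are saved under pics/ and viewed, and the job is handed in when it is done.

```bash
ls; mkdir -p pics
python3 - <<'E'
from cell import env, vision, job
import cv2, numpy as np
print(env.state())
for n in ("top","scene"):
    p,d=vision.read_camera(n); c=vision.calibration(n)
    cv2.imwrite(f"pics/{n}0.png",p); np.savez(f"pics/{n}0.npz",p=p,d=d,pose=c["pose"],f=[210/np.tan(np.radians(c["vertical_fov"])/2),c["cx"],c["cy"]])
    print(n,c)
E
```

```text
pics
{'t': 0.0, 'joints': array([-1.31559686e+00,  4.91533063e-01,  1.55942760e+00,  2.60604480e-05,
        1.09169029e+00, -1.05606970e-01]), 'qvel': array([ 0.00050247,  0.00240254, -0.00074285,  0.00230027, -0.00152925,
       -0.00085869]), 'tau': array([ 2.11036306e-03, -6.12627554e+01, -2.58183521e+01,  6.94017811e-02,
        4.81487147e-02, -8.67012932e-05]), 'eef_pos': array([ 220.60766352, -584.52491303,  214.08573183]), 'tcp_rot': array([-1.57066179e+00,  1.04996871e-03, -1.21000184e+00]), 'ft_force': array([-0.46987588, -0.00926137, -1.36936043]), 'moment': array([-0.00277368,  0.03635286, -0.01127681]), 'opening': 0.9965665216738736}
top {'vertical_fov': 53.44587635529959, 'cx': 282.0305345999262, 'cy': 212.7105705072536, 'pose': array([[ 1.80416717e-02, -9.97427475e-01,  6.93752799e-02,
         4.58830062e+02],
       [-9.99808951e-01, -1.85195955e-02, -6.25191728e-03,
         2.01856632e+01],
       [ 7.52063619e-03, -6.92492308e-02, -9.97571042e-01,
         1.13578349e+03],
       [ 0.00000000e+00,  0.00000000e+00,  0.00000000e+00,
         1.00000000e+00]])}
scene {'vertical_fov': 42.905849222480505, 'cx': 281.32857376227315, 'cy': 204.35326473009323, 'pose': array([[-7.30373721e-01, -5.34745343e-01,  4.24972524e-01,
        -4.08349959e+01],
       [-6.82845196e-01,  5.56475557e-01, -4.73347011e-01,
         6.54015214e+02],
       [ 1.66332876e-02, -6.35910665e-01, -7.71583411e-01,
         1.08926041e+03],
       [ 0.00000000e+00,  0.00000000e+00,  0.00000000e+00,
         1.00000000e+00]])}
```

View pics/top0.png

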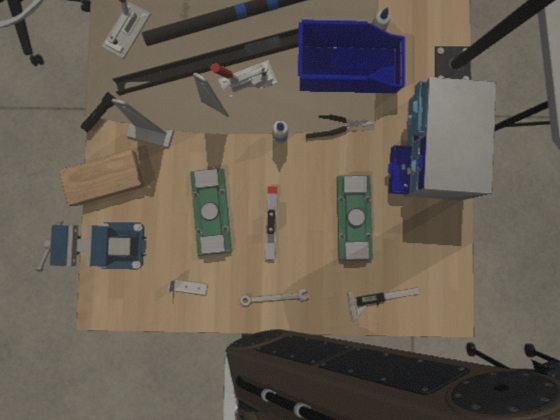

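View pics/scene0.png

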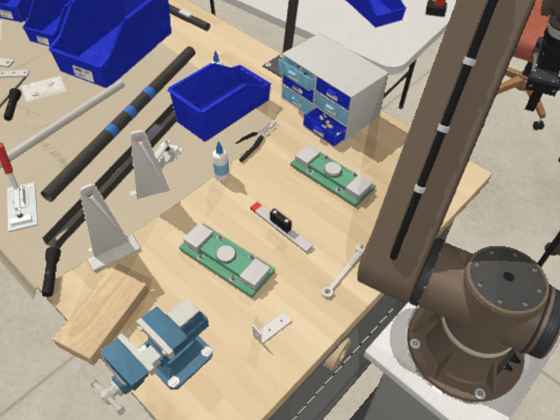

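The top view shows the straightedge at about (271,224) px with its red end up (+x). The covers are at (210,212), left, and (355,217), right. Next I'll locate them in world coordinates.

```bash
cat > h.py <<'E'
import numpy as np, cv2
def cloud(z):
    d=z['d'];f,cx,cy=z['f'];v,u=np.mgrid[:d.shape[0],:d.shape[1]]
    P=np.stack([(u-cx)/f*d,(v-cy)/f*d,d],-1)
    T=z['pose'];W=P@T[:3,:3].T+T[:3,3];W[d==0]=np.nan
    return W
E
python3 - <<'E'
import numpy as np,cv2
from h import *
z=np.load('pics/top0.npz');W=cloud(z);p=z['p'];hsv=cv2.cvtColor(p,cv2.COLOR_BGR2HSV)
def pr(n,m):
    q=W[m];q=q[~np.isnan(q).any(1)]
    (c,s,a)=cv2.minAreaRect(q[:,:2].astype(np.float32));print(n,len(q),'mean',q.mean(0).round(1),'rect',np.round(c,1),np.round(s,1),round(a,1),'medz',np.median(q[:,2]).round(2))
v,u=np.mgrid[:420,:560]
def box(u0,u1,v0,v1): return (u>=u0)&(u<=u1)&(v>=v0)&(v<=v1)
green=(hsv[...,0]>55)&(hsv[...,0]<95)&(hsv[...,1]>80)
pr('gL',green&box(180,240,155,270));pr('gR',green&box(325,385,160,275))
grey=(hsv[...,1]<50)&(hsv[...,2]>110)
for n,b in dict(L_far=(190,222,166,192),L_hub=(198,222,200,222),L_near=(197,230,230,256),R_far=(340,372,174,198),R_hub=(345,370,205,229),R_near=(340,375,238,262)).items():
    pr(n,grey&box(*b))
red=((hsv[...,0]<8)|(hsv[...,0]>172))&(hsv[...,1]>140)
pr('red',red&box(262,282,180,200))
se=box(258,284,180,266)
H=W[...,2]
pr('se',se&(H>5)); pr('handle',se&(H>30)); pr('bench',box(285,325,160,280))
pr('bottle',box(268,292,115,146)&(H>20));pr('plier',box(300,378,110,140)&(H>4)&(H<60));pr('brk',box(165,212,275,302)&(H>4))
pr('cal',box(340,425,280,322)&(H>4));
big=cv2.resize(p[150:280,170:390],None,fx=3.6,fy=3.6,interpolation=cv2.INTER_CUBIC);cv2.imwrite('pics/crop0.png',big)
E
```

```text
gL 42 mean [522.6 196.6  20.7] rect [507.5 201.3] [159.7  80.2] 9.6 medz 23.4
gR 305 mean [ 518.4 -192.    20.7] rect [ 528.3 -182.4] [218.9  84. ] 0.9 medz 23.23
L_far 360 mean [625.1 217.9  32.5] rect [623.8 215.3] [78.  51.4] 89.6 medz 32.99
L_hub 196 mean [537.4 206.7  32.2] rect [538.  205.9] [40.4 40.3] 0.5 medz 32.18
L_near 372 mean [450.5 196.5  32.3] rect [450.3 197.9] [42.7 64.2] 6.7 medz 32.63
R_far 344 mean [ 617.3 -179.4   32.9] rect [ 617.3 -180. ] [41.6 58.7] 1.4 medz 33.05
R_hub 192 mean [ 528.2 -182.5   36.1] rect [ 528.8 -182.8] [39.6 38. ] 1.1 medz 36.27
R_near 358 mean [ 441.5 -184.7   32.6] rect [ 440.7 -186. ] [42.1 59.3] 1.2 medz 32.65
red 54 mean [599.9  41.5   9.1] rect [599.8  41.6] [14.3 21.9] 1.2 medz 9.03
se 689 mean [511.5  41.5  18.3] rect [512.2  48.9] [ 40.4 200. ] 88.9 medz 9.87
handle 183 mean [511.6  41.6  44.1] rect [512.4  41.6] [19.6 63.4] 88.0 medz 44.33
bench 4941 mean [519.9 -50.1  -2.2] rect [521.1 -50.7] [329.7 110.8] 1.0 medz -2.11
bottle 285 mean [744.2  22.2  77.8] rect [751.   29.9] [58. 39.] 81.4 medz 83.32
plier 1431 mean [ 789.3 -113.5   10. ] rect [ 787.9 -137.3] [ 75.9 212.7] 2.3 medz 10.12
brk 103 mean [336.4 280.   20.3] rect [334.2 258.2] [90.1 27.5] 83.0 medz 12.75
cal 407 mean [ 310.7 -239.     7.7] rect [ 300.9 -258.1] [104.  214.1] 5.4 medz 7.46
```

View pics/crop0.png

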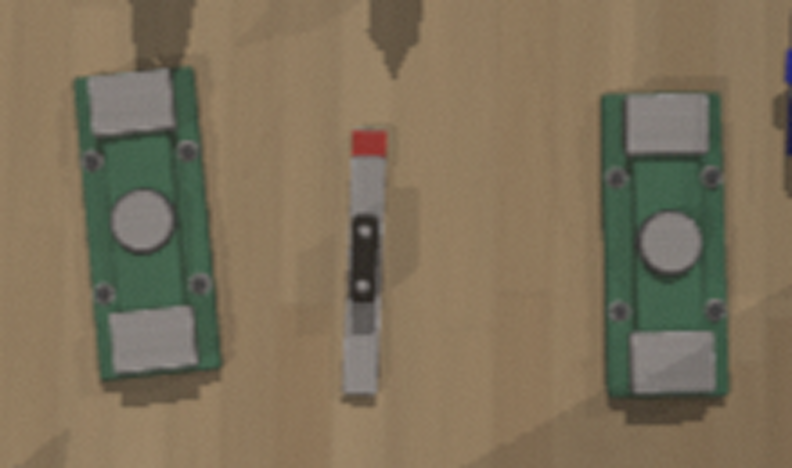

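The right hub reads about 3.5 mm above its lands and the left hub sits level or slightly below. So I'll test the left cover physically first. Moving over the straightedge now.

```bash
cat >> h.py <<'E'
from scipy.spatial.transform import Rotation as Ro
def plan(xyz,yawdeg,st=None):
    from cell import env
    st=st or env.state()
    R=Ro.from_euler('xyz',st['tcp_rot'])
    T=Ro.from_euler('xyz',[-np.pi/2,0,np.radians(yawdeg)])
    s=R.inv().apply(np.array(xyz)-st['eef_pos']); r=(R.inv()*T).as_rotvec(degrees=True)
    print('t',round(st['t'],2),'pos',st['eef_pos'].round(1),'rot',np.degrees(st['tcp_rot']).round(2),'f',st['ft_force'].round(1),'op',round(st['opening'],3));print('SHIFT',s.round(1),'TURN',r.round(2),'dist',np.linalg.norm(s).round(1))
E
python3 -c "
from h import *
plan([505,42,200],-91)"
```

```text
t 0.1 pos [ 220.6 -584.5  214.1] rot [-8.999e+01  5.000e-02 -6.932e+01] f [-0.2 -0.6 -0.7] op 1.002
SHIFT [-485.8   14.6  487.3] TURN [ 0.   21.68 -0.05] dist 688.2
```

```bash
python3 -m crank '[[-34,0,34,0,4,0],[-68,0,68,0,8,0],[-102,0,102,0,12,0],[-136,0,136,0,16,0],[-170,0,170,0,20,0]]' 0.8; python3 -c "
from h import *
plan([505,42,200],-91)"
```

```text
t: 0.6
eef_pos: [320.0, -363.6, 214.2]
tcp_rot: [-1.571, 0.001, -1.562]
ft_force: [1.7, -0.3, 1.0]
opening: 0.803
t 0.6 pos [ 320.  -363.6  214.2] rot [-9.002e+01  7.000e-02 -8.952e+01] f [ 1.7 -0.3  1. ] op 0.803
SHIFT [-404.    14.6  188.5] TURN [ 0.02  1.48 -0.07] dist 446.1
```

```bash
python3 -m crank '[[-45,0,20,0,1,0],[-90,2,40,0,1,0],[-135,4,60,0,1,0],[-180,5,80,0,1,0],[-225,6,100,0,1.5,0]]'; python3 -c "
from h import *
plan([505,42,200],-91)"
```

```text
t: 1.1
eef_pos: [418.4, -135.8, 208.3]
tcp_rot: [-1.571, 0.001, -1.589]
ft_force: [1.2, -1.0, 0.5]
opening: 0.797
t 1.1 pos [ 418.4 -135.8  208.3] rot [-9.002e+01  7.000e-02 -9.103e+01] f [ 1.2 -1.   0.5] op 0.797
SHIFT [-179.3    8.5   83.4] TURN [ 0.02 -0.03 -0.07] dist 198.0
```

```bash
python3 -m crank '[[-45,2,21,0,0,0],[-90,4,42,0,0,0],[-135,6,63,0,0,0],[-179,8,83,0,0,0],[-179,8,83,0,0,0]]'
python3 - <<'E'
from cell import vision
from h import *
plan([505,42,200],-91)
c=vision.calibration('wrist');p,d=vision.read_camera('wrist')
cv2.imwrite('pics/w1.png',p);np.savez('pics/w1.npz',p=p,d=d,pose=c['pose'],f=[210/np.tan(np.radians(c["vertical_fov"])/2),c["cx"],c["cy"]])
E
```

```text
t: 1.6
eef_pos: [505.9, 46.0, 200.0]
tcp_rot: [-1.571, 0.002, -1.584]
ft_force: [-0.5, -0.7, 0.4]
opening: 0.802
t 1.6 pos [505.9  46.  200. ] rot [-90.02   0.11 -90.76] f [-0.5 -0.7  0.4] op 0.802
SHIFT [ 4.  -0.  -0.9] TURN [ 0.02  0.24 -0.11] dist 4.1
```

View pics/w1.png

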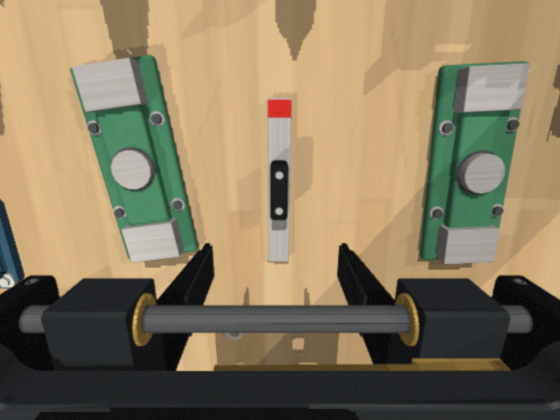

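The wrist view shows the straightedge handle at (279,190), red end at (280,108), and the left cover with its hub at (131,168). It all looks clear.

Run:
```python
from h import *
z=np.load('pics/w1.npz');W=cloud(z);p=z['p'];hsv=cv2.cvtColor(p,cv2.COLOR_BGR2HSV);H=W[...,2]
v,u=np.mgrid[:420,:560]
def box(u0,u1,v0,v1): return (u>=u0)&(u<=u1)&(v>=v0)&(v<=v1)
def pr(n,m):
    q=W[m];q=q[~np.isnan(q).any(1)]
    x=q[:,:2]-q[:,:2].mean(0);w,V=np.linalg.eigh(x.T@x);a=V[:,1]*np.sign(V[0,1])
    (c,s,_)=cv2.minAreaRect(q[:,:2].astype(np.float32))
    print(n,len(q),'mean',q.mean(0).round(1),'rect',np.round(c,1),np.round(s,1),'pca',np.degrees(np.arctan2(a[1],a[0])).round(2),'medz',np.median(H[m]).round(2))
red=((hsv[...,0]<8)|(hsv[...,0]>172))&(hsv[...,1]>140)
pr('red',red&box(262,298,95,120))
s=box(255,302,92,270)
pr('bar',s&(H>5)&(H<16));pr('handle',s&(H>38));pr('bench',box(210,255,100,240))
L=box(65,200,50,265)
pr('Ltops',L&(H>31)&(H<40))
for n,b in dict(Lfar=(65,150,50,112),Lhub=(105,160,140,195),Lnear=(120,185,220,265),Rfar=(450,530,60,112),Rhub=(452,510,148,198),Rnear=(436,500,225,266)).items(): pr(n,box(*b)&(H>30)&(H<42))
```

```text
red 390 mean [598.   41.   10.7] rect [597.9  41. ] [24.7 17. ] pca 89.26 medz nan
bar 2481 mean [522.2  42.6  10.5] rect [508.8  42.6] [ 26.1 199.4] pca -1.13 medz 10.45
handle 1008 mean [511.4  42.7  45.9] rect [510.3  42.5] [19.2 62.6] pca -0.66 medz 46.16
bench 6456 mean [525.3  98.3  -0.7] rect [521.3 100.3] [ 58.8 173.8] pca -3.42 medz nan
Ltops 5768 mean [550.5 207.8  34.2] rect [534.8 206.8] [220.   61.1] pca 7.05 medz 34.22
Lfar 2797 mean [622.4 216.5  34.3] rect [622.  217.5] [44.2 61.1] pca -82.82 medz 34.34
Lhub 1237 mean [535.4 205.9  33.5] rect [535.  206.2] [42.7 42.8] pca -65.66 medz 33.59
Lnear 1798 mean [448.8 195.1  34.3] rect [447.7 195.9] [44.4 60.7] pca -83.26 medz 34.41
Rfar 2798 mean [ 614.6 -178.4   34.3] rect [ 614.2 -179.6] [44. 62.] pca -87.53 medz 34.38
Rhub 1366 mean [ 527.3 -180.6   37.4] rect [ 526.4 -181.9] [43.8 43. ] pca 74.34 medz 37.74
Rnear 1824 mean [ 439.7 -184.3   34.3] rect [ 438.7 -185.4] [44.7 60.8] pca -88.3 medz 34.38
```

```bash
python3 -c "
from h import *
plan([509.8,42.5,15],-91)"
```

```text
t 1.65 pos [504.9  44.  200. ] rot [-9.007e+01  8.000e-02 -9.079e+01] f [ 0.6 -0.4 -0.9] op 0.801
SHIFT [  1.7 184.9   5.2] TURN [ 0.07  0.21 -0.08] dist 185.0
```

```bash
python3 -m crank '[[1.7,45,5,0,0.2,0],[1.7,90,5,0,0.2,0],[1.7,130,5,0,0.2,0],[1.7,155,5,0,0.2,0],[1.7,155,5,0,0.2,0]]' 0.6;  python3 -c "
from h import *
plan([509.8,42.5,15],-91)"
```

```text
t: 2.15
eef_pos: [507.7, 41.3, 42.4]
tcp_rot: [-1.578, 0.001, -1.589]
ft_force: [0.1, 0.1, 0.7]
opening: 0.599
t 2.15 pos [507.7  41.3  42.4] rot [-9.041e+01  8.000e-02 -9.107e+01] f [0.1 0.1 0.7] op 0.599
SHIFT [-1.2 27.4  2.2] TURN [ 0.41 -0.07 -0.08] dist 27.5
```

```bash
python3 -m crank '[[-1,14,2,0.2,0,0],[-1,22,2,0.3,0,0],[-1,26,2,0.3,0,0],[-1,26,2,0.3,0,0],[-1,26,2,0.3,0,0]]';  python3 -c "
from h import *
plan([509.8,42.5,15],-91)"
```

```text
t: 2.65
eef_pos: [509.8, 42.2, 17.1]
tcp_rot: [-1.572, 0.001, -1.589]
ft_force: [0.1, -0.5, -0.2]
opening: 0.596
t 2.65 pos [509.8  42.2  17.1] rot [-9.006e+01  8.000e-02 -9.107e+01] f [ 0.1 -0.5 -0.2] op 0.596
SHIFT [-0.3  2.1 -0.1] TURN [ 0.06 -0.07 -0.08] dist 2.1
```

Well placed, so I'll close the gripper.

```bash
python3 -m crank '[[0,1.5,0,0,0,0],[0,1.5,0,0,0,0],[0,1.5,0,0,0,0],[0,1.5,0,0,0,0],[0,1.5,0,0,0,0]]' 0; python3 -m crank '[[0,0,0,0,0,0],[0,0,0,0,0,0],[0,0,0,0,0,0]]';python3 -m crank '[[0,-15,0,0,0,0],[0,-30,0,0,0,0],[0,-45,0,0,0,0],[0,-60,0,0,0,0],[0,-60,0,0,0,0]]';  python3 -c "
from h import *
plan([535,206.3,89],-83)"
```

```text
t: 3.15
eef_pos: [509.8, 42.3, 15.7]
tcp_rot: [-1.572, 0.001, -1.589]
ft_force: [-0.5, 0.1, 0.7]
opening: 0.234
t: 3.45
eef_pos: [509.9, 42.3, 15.6]
tcp_rot: [-1.572, 0.001, -1.589]
ft_force: [0.2, 1.9, 1.0]
opening: 0.211
t: 3.95
eef_pos: [510.3, 42.2, 76.6]
tcp_rot: [-1.57, 0.001, -1.589]
ft_force: [-0.4, -0.1, -6.5]
opening: 0.212
t 3.95 pos [510.3  42.2  76.6] rot [-8.996e+01  8.000e-02 -9.106e+01] f [-0.4 -0.1 -6.5] op 0.212
SHIFT [-164.6  -12.2   21.7] TURN [-0.05 -8.06 -0.07] dist 166.4
```

```bash
python3 -m crank '[[-30,-10,4,0,-2,0],[-70,-22,9,0,-4,0],[-115,-24,15,0,-6,0],[-155,-24,20,0,-8,0],[-165,-24,22,0,-8,0]]'; python3 -m crank '[[-1,0,0,0,0,0],[-1,0,0,0,0,0]]'
python3 - <<'E'
from cell import vision
from h import *
plan([535,206.3,89],-83)
c=vision.calibration('wrist');p,d=vision.read_camera('wrist')
cv2.imwrite('pics/w2.png',p);np.savez('pics/w2.npz',p=p,d=d,pose=c['pose'],f=[210/np.tan(np.radians(c["vertical_fov"])/2),c["cx"],c["cy"]])
E
```

```text
t: 4.45
eef_pos: [535.0, 210.0, 99.6]
tcp_rot: [-1.571, 0.002, -1.446]
ft_force: [0.3, -0.3, -6.2]
opening: 0.208
t: 4.65
eef_pos: [534.0, 210.7, 98.4]
tcp_rot: [-1.573, 0.001, -1.445]
ft_force: [0.4, -1.1, -6.8]
opening: 0.211
t 4.65 pos [534.  210.7  98.4] rot [-9.012e+01  6.000e-02 -8.282e+01] f [ 0.4 -1.1 -6.8] op 0.211
SHIFT [4.5 9.4 0.4] TURN [ 0.12  0.18 -0.06] dist 10.4
```

View pics/w2.png

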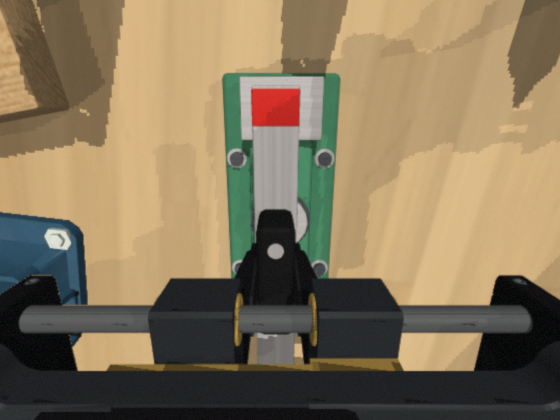

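The bar is held level along the left cover, with the red end at (275,107) over the far land and slightly left of its centre line. Measuring that offset.

Run:
```python
from h import *
z=np.load('pics/w2.npz');W=cloud(z);p=z['p'];hsv=cv2.cvtColor(p,cv2.COLOR_BGR2HSV);H=W[...,2]
v,u=np.mgrid[:420,:560]
def box(u0,u1,v0,v1): return (u>=u0)&(u<=u1)&(v>=v0)&(v<=v1)
def pr(n,m):
    q=W[m];q=q[~np.isnan(q).any(1)]
    x=q[:,:2]-q[:,:2].mean(0);w,V=np.linalg.eigh(x.T@x);a=V[:,1]*np.sign(V[0,1])
    (c,s,_)=cv2.minAreaRect(q[:,:2].astype(np.float32))
    print(n,len(q),'mean',q.mean(0).round(1),'rect',np.round(c,1),np.round(s,1),'pca',np.degrees(np.arctan2(a[1],a[0])).round(2))
    return q
red=((hsv[...,0]<8)|(hsv[...,0]>172))&(hsv[...,1]>140)
q=pr('red',red&box(245,305,80,130)); print('far edge',np.sort(q[:,0])[-20:].mean())
q=pr('bar',box(245,305,80,205)&(H>70)&(H<110))
A=np.c_[q[:,:2]-q[:,:2].mean(0),np.ones(len(q))];print('slope',np.linalg.lstsq(A,q[:,2],rcond=None)[0])
pr('land',box(230,330,70,140)&(H>30)&(H<40))
```

```text
red 1730 mean [621.8 221.9  93.3] rect [621.7 221.9] [18.8 25.6] pca -81.92
far edge 631.9025215829873
bar 5549 mean [601.8 219.2  93.1] rect [599.7 218.9] [67.3 26.3] pca 7.27
slope [2.47582362e-03 2.58486540e-03 9.30905193e+01]
land 2585 mean [626.2 213.9  34.4] rect [622.1 217.7] [43.7 60.1] pca -87.64
```

```bash
python3 -m crank '[[4,10,1.5,0.1,-0.2,0],[4.5,20,1.5,0.1,-0.2,0],[4.5,30,1.5,0.1,-0.2,0],[4.5,40,1.5,0.1,-0.2,0],[4.5,41,1.5,0.1,-0.2,0]]'; python3 -m crank '[[0,0,0,0,0,0],[0,0,0,0,0,0]]'; python3 -c "
from h import *
plan([535.7,206.3,49.5],-83)"
```

```text
t: 5.2
eef_pos: [535.6, 205.5, 56.0]
tcp_rot: [-1.573, 0.001, -1.443]
ft_force: [-0.2, 0.2, -5.8]
opening: 0.206
t: 5.4
eef_pos: [535.6, 205.6, 56.0]
tcp_rot: [-1.573, 0.001, -1.443]
ft_force: [-0.3, -0.4, -6.3]
opening: 0.208
t 5.4 pos [535.6 205.6  56. ] rot [-9.014e+01  4.000e-02 -8.268e+01] f [-0.3 -0.4 -6.3] op 0.208
SHIFT [-0.7  6.5  0.2] TURN [ 0.14  0.32 -0.04] dist 6.5
```

```bash
python3 -m crank '[[-0.7,1,0.2,0.2,0.4,0],[-0.7,2,0.2,0.2,0.4,0],[-0.7,3,0.2,0.2,0.4,0],[-0.7,4,0.2,0.2,0.4,0],[-0.7,5,0.2,0.2,0.4,0]]';python3 -m crank '[[0,0.3,0,0,0,0],[0,0.6,0,0,0,0],[0,0.6,0,0,0,0]]'; python3 -c "
from h import *
plan([535.7,206.3,49.5],-83)"
```

```text
t: 5.9
eef_pos: [535.7, 206.3, 50.9]
tcp_rot: [-1.57, 0.001, -1.45]
ft_force: [0.1, 0.3, -5.5]
opening: 0.208
t: 6.2
eef_pos: [535.7, 206.3, 50.3]
tcp_rot: [-1.57, 0.001, -1.45]
ft_force: [-0.2, -0.4, -6.6]
opening: 0.208
t 6.2 pos [535.7 206.3  50.3] rot [-8.994e+01  4.000e-02 -8.308e+01] f [-0.2 -0.4 -6.6] op 0.208
SHIFT [-0.   0.8  0. ] TURN [-0.06 -0.08 -0.04] dist 0.8
```

```bash
python3 -m crank '[[0,0.3,0,0,0,0],[0,0.5,0,0,0,0],[0,0.5,0,0,0,0]]';python3 -m crank '[[0,0.2,0,0,0,0],[0,0.4,0,0,0,0],[0,0.4,0,0,0,0]]'
```

```text
t: 6.5
eef_pos: [535.7, 206.3, 49.9]
tcp_rot: [-1.57, 0.001, -1.45]
ft_force: [0.1, -0.0, -6.1]
opening: 0.211
t: 6.8
eef_pos: [535.8, 206.3, 49.7]
tcp_rot: [-1.57, 0.001, -1.45]
ft_force: [-0.4, -0.4, -2.5]
opening: 0.205
```

Contact has started. One more small step, then release.

```bash
python3 -m crank '[[0,0.3,0,0,0,0],[0,0.3,0,0,0,0],[0,0.3,0,0,0,0]]'
```

```text
t: 7.1
eef_pos: [535.8, 206.3, 49.7]
tcp_rot: [-1.569, 0.001, -1.45]
ft_force: [-1.2, -0.9, 2.4]
opening: 0.211
```

```bash
python3 -m crank '[[0,0,0,0,0,0],[0,0,0,0,0,0],[0,0,0,0,0,0],[0,0,0,0,0,0]]' 0.55;python3 -m crank '[[0,-5,0,0,0,0],[0,-30,0,0,0,0],[0,-70,0,0,0,0],[0,-110,0,0,0,0],[0,-130,0,0,0,0]]'; python3 -m crank '[[0,0,0,0,0,0],[0,0,0,0,0,0]]'
python3 - <<'E'
from cell import vision
from h import *
plan([535,206.3,49],-83)
c=vision.calibration('wrist');p,d=vision.read_camera('wrist')
cv2.imwrite('pics/w3.png',p);np.savez('pics/w3.npz',p=p,d=d,pose=c['pose'],f=[210/np.tan(np.radians(c["vertical_fov"])/2),c["cx"],c["cy"]])
E
```

```text
t: 7.5
eef_pos: [535.9, 206.4, 49.6]
tcp_rot: [-1.569, 0.001, -1.45]
ft_force: [0.6, 0.3, -0.3]
opening: 0.485
t: 8.0
eef_pos: [536.5, 206.5, 183.3]
tcp_rot: [-1.565, 0.001, -1.45]
ft_force: [0.2, -0.6, 0.4]
opening: 0.549
t: 8.2
eef_pos: [536.5, 206.5, 183.6]
tcp_rot: [-1.564, 0.002, -1.45]
ft_force: [0.1, 0.1, -0.2]
opening: 0.552
t 8.2 pos [536.5 206.5 183.6] rot [-89.6    0.09 -83.07] f [ 0.1  0.1 -0.2] op 0.552
SHIFT [  0.2 134.5  -2.4] TURN [-0.4  -0.07 -0.09] dist 134.6
```

View pics/w3.png

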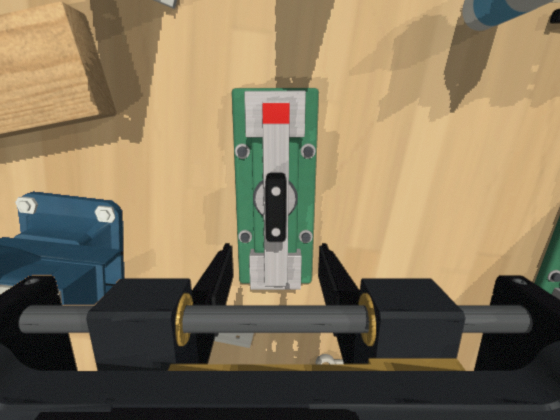

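The bar lies along the left cover: red end at (276,112), handle at (275,207), hub showing on both sides. Next I'll measure how well it is centred, and its slope.

```bash
cat > m.py <<'E'
from h import *
import sys
z=np.load(sys.argv[1]);W=cloud(z);p=z['p'];hsv=cv2.cvtColor(p,cv2.COLOR_BGR2HSV);H=W[...,2]
v,u=np.mgrid[:420,:560]
def pr(n,m):
    q=W[m];q=q[~np.isnan(q).any(1)]
    x=q[:,:2]-q[:,:2].mean(0);w,V=np.linalg.eigh(x.T@x);a=V[:,1]*np.sign(V[0,1])
    (c,s,_)=cv2.minAreaRect(q[:,:2].astype(np.float32))
    print(n,len(q),'mean',q.mean(0).round(1),'rect',np.round(c,1),np.round(s,1),'pca',np.degrees(np.arctan2(a[1],a[0])).round(2))
    return q
near=(abs(W[...,0]-535)<130)&(abs(W[...,1]-206)<60)&(v<292)
red=((hsv[...,0]<8)|(hsv[...,0]>172))&(hsv[...,1]>140)
pr('red',red&near)
q=pr('bar',near&(H>39.5)&(H<49)&(u>255)&(u<300))
A=np.c_[q[:,:2]-q[:,:2].mean(0),np.ones(len(q))];print('slope',np.linalg.lstsq(A,q[:,2],rcond=None)[0])
pr('handle',near&(H>74)&(H<90)&(u>255)&(u<300))
pr('lands+hub',near&(H>30)&(H<38.5));pr('farland',near&(H>30)&(H<38.5)&(v<140))
pr('cover',near&(H>8)&(H<38.5))
E
python3 m.py pics/w3.npz
```

```text
red 535 mean [623.4 217.1  44.7] rect [623.2 217.1] [18.4 24.3] pca -82.74
bar 3168 mean [551.6 208.1  44.5] rect [535.6 206.2] [198.8  26.2] pca 6.97
slope [ 7.96097875e-04 -2.13616478e-03  4.44540782e+01]
handle 1355 mean [537.9 206.4  79.9] rect [536.2 206.3] [62.7 19.7] pca 7.19
lands+hub 3224 mean [555.2 210.   34.3] rect [534.7 206.9] [219.9  60.1] pca 7.0
farland 1793 mean [625.4 218.5  34.4] rect [622.5 217.7] [43.  60.1] pca -82.28
cover 11379 mean [547.7 208.7  22.3] rect [534.9 206.8] [228.9  92.2] pca 7.04
```

Centred to within about 1 mm, level, top at 44.5. Next: shut the fingers and go over the red end.

```bash
python3 -m crank '[[0,0,40,-0.2,0,0],[0,10,84,-0.4,0,0],[0,50,84,-0.4,0,0],[0,90,84,-0.4,0,0],[0,112,84,-0.4,0,0]]' 0; python3 -m crank '[[0,0,0,0,0,0],[0,0,0,0,0,0],[0,0,0,0,0,0]]'; python3 -c "
from h import *
plan([620,216.6,44.5],-83)"
```

```text
t: 8.75
eef_pos: [618.1, 216.1, 65.7]
tcp_rot: [-1.579, 0.001, -1.45]
ft_force: [-0.1, 0.7, 0.1]
opening: 0.188
t: 9.05
eef_pos: [618.5, 216.2, 66.5]
tcp_rot: [-1.578, 0.001, -1.45]
ft_force: [0.7, 0.1, 0.3]
opening: 0.007
t 9.05 pos [618.5 216.2  66.5] rot [-9.043e+01  4.000e-02 -8.309e+01] f [0.7 0.1 0.3] op 0.007
SHIFT [-0.2 21.9  1.8] TURN [ 0.43 -0.09 -0.04] dist 22.0
```

```bash
python3 -m crank '[[0,8,1.6,0.4,0,0],[0,14,1.6,0.4,0,0],[0,17,1.6,0.4,0,0],[0,18,1.6,0.4,0,0],[0,18,1.6,0.4,0,0]]'; python3 -c "
from h import *
plan([620,216.6,44.5],-83)"
```

```text
t: 9.55
eef_pos: [619.9, 216.4, 48.4]
tcp_rot: [-1.571, 0.001, -1.45]
ft_force: [-0.1, -0.9, 0.3]
opening: 0.006
t 9.55 pos [619.9 216.4  48.4] rot [-9.004e+01  4.000e-02 -8.309e+01] f [-0.1 -0.9  0.3] op 0.006
SHIFT [-0.2  3.9  0.1] TURN [ 0.04 -0.09 -0.04] dist 3.9
```

```bash
python3 -m crank '[[0,1,0,0,0,0],[0,2,0,0,0,0],[0,2.6,0,0,0,0],[0,2.8,0,0,0,0],[0,3,0,0,0,0]]'; python3 -m crank '[[0,0.2,0,0,0,0],[0,0.4,0,0,0,0],[0,0.4,0,0,0,0]]'
```

```text
t: 10.05
eef_pos: [619.9, 216.3, 45.4]
tcp_rot: [-1.571, 0.001, -1.45]
ft_force: [-0.1, -0.2, 0.3]
opening: 0.002
t: 10.35
eef_pos: [619.9, 216.4, 45.0]
tcp_rot: [-1.571, 0.001, -1.45]
ft_force: [-0.2, 0.1, 0.6]
opening: 0.004
```

```bash
python3 -m crank '[[0,0.2,0,0,0,0],[0,0.2,0,0,0,0]]'
```

```text
t: 10.55
eef_pos: [619.9, 216.4, 44.8]
tcp_rot: [-1.572, 0.001, -1.45]
ft_force: [0.7, -0.3, 0.3]
opening: 0.005
```

```bash
python3 -m crank '[[0,0.2,0,0,0,0],[0,0.4,0,0,0,0],[0,0.4,0,0,0,0]]'; python3 -m crank '[[0,0.2,0,0,0,0],[0,0.2,0,0,0,0]]'
```

```text
t: 10.85
eef_pos: [619.9, 216.4, 44.4]
tcp_rot: [-1.572, 0.001, -1.45]
ft_force: [0.6, 0.5, 0.7]
opening: 0.005
t: 11.05
eef_pos: [619.9, 216.4, 44.4]
tcp_rot: [-1.571, 0.001, -1.45]
ft_force: [-0.3, 0.3, 3.5]
opening: 0.008
```

```bash
python3 -m crank '[[0,0.4,0,0,0,0],[0,0.5,0,0,0,0],[0,0.5,0,0,0,0]]'
```

```text
t: 11.35
eef_pos: [619.9, 216.4, 44.4]
tcp_rot: [-1.571, 0.001, -1.45]
ft_force: [-2.4, -0.6, 6.4]
opening: 0.008
```

```bash
python3 -m crank '[[0,0.7,0,0,0,0],[0,0.7,0,0,0,0],[0,0.7,0,0,0,0]]'
```

```text
t: 11.65
eef_pos: [619.9, 216.3, 44.3]
tcp_rot: [-1.571, 0.001, -1.45]
ft_force: [-2.2, -0.6, 7.7]
opening: 0.004
```

```bash
python3 -m crank '[[0,0.9,0,0,0,0],[0,0.9,0,0,0,0],[0,0.9,0,0,0,0],[0,0.9,0,0,0,0]]'
```

```text
t: 12.05
eef_pos: [619.9, 216.4, 44.3]
tcp_rot: [-1.57, 0.001, -1.45]
ft_force: [-2.7, -0.5, 9.7]
opening: 0.007
```

```bash
python3 -m crank '[[0,0.9,0,0,0,0],[0,0.9,0,0,0,0],[0,0.9,0,0,0,0],[0,0.9,0,0,0,0],[0,0.9,0,0,0,0]]'; python3 -m crank '[[0,0.9,0,0,0,0],[0,0.9,0,0,0,0],[0,0.9,0,0,0,0],[0,0.9,0,0,0,0],[0,0.9,0,0,0,0]]'; python3 -m crank '[[0,0.9,0,0,0,0],[0,0.9,0,0,0,0]]'
```

```text
t: 12.55
eef_pos: [619.9, 216.4, 44.3]
tcp_rot: [-1.57, 0.001, -1.45]
ft_force: [-2.5, -0.8, 9.8]
opening: 0.004
t: 13.05
eef_pos: [619.9, 216.4, 44.3]
tcp_rot: [-1.57, 0.001, -1.45]
ft_force: [-3.3, -1.0, 10.1]
opening: 0.003
t: 13.25
eef_pos: [619.9, 216.4, 44.3]
tcp_rot: [-1.569, 0.001, -1.45]
ft_force: [-3.4, -1.2, 9.6]
opening: 0.006
```

About 10 N held on the red end for over 1.2 s, and it did not sink (44.4 to 44.3). Over to the plain end.

```bash
python3 -m crank '[[0,-10,0,0,0,0],[0,-35,0,0,0,0],[0,-65,-10,0,0,0],[0,-75,-50,0,0,0],[0,-75,-90,0,0,0]]'; python3 -c "
from h import *
plan([451.2,195.8,105],-83)"
```

```text
t: 13.75
eef_pos: [530.3, 205.4, 121.0]
tcp_rot: [-1.566, 0.001, -1.45]
ft_force: [0.1, 1.0, 0.3]
opening: 0.006
t 13.75 pos [530.3 205.4 121. ] rot [-8.971e+01  7.000e-02 -8.309e+01] f [0.1 1.  0.3] op 0.006
SHIFT [  0.1  15.6 -79.8] TURN [-0.29 -0.09 -0.07] dist 81.3
```

```bash
python3 -m crank '[[0,0,-40,-0.2,0,0],[0,0,-79,-0.3,0,0],[0,20,-80,-0.3,0,0],[0,55,-80,-0.3,0,0],[0,60,-80,-0.3,0,0]]'; python3 -m crank '[[0,0,0,0,0,0],[0,0,0,0,0,0]]'; python3 -c "
from h import *
plan([451.2,195.8,45],-83)"
```

```text
t: 14.25
eef_pos: [450.1, 195.6, 58.9]
tcp_rot: [-1.574, 0.001, -1.45]
ft_force: [0.1, -0.3, -0.0]
opening: 0.003
t: 14.45
eef_pos: [450.5, 195.7, 59.6]
tcp_rot: [-1.574, 0.001, -1.45]
ft_force: [0.3, 0.8, -0.6]
opening: 0.005
t 14.45 pos [450.5 195.7  59.6] rot [-9.018e+01  4.000e-02 -8.309e+01] f [ 0.3  0.8 -0.6] op 0.005
SHIFT [ 0.  14.6  0.8] TURN [ 0.18 -0.09 -0.04] dist 14.6
```

```bash
python3 -m crank '[[0,6,0.7,0.2,0,0],[0,11,0.7,0.2,0,0],[0,13,0.7,0.2,0,0],[0,14,0.7,0.2,0,0],[0,14,0.7,0.2,0,0]]'; python3 -m crank '[[0,0.2,0,0,0,0],[0,0.5,0,0,0,0],[0,0.5,0,0,0,0]]'
```

```text
t: 14.95
eef_pos: [451.1, 195.8, 45.5]
tcp_rot: [-1.571, 0.001, -1.45]
ft_force: [-0.7, -0.8, 0.4]
opening: 0.007
t: 15.25
eef_pos: [451.1, 195.8, 45.1]
tcp_rot: [-1.571, 0.001, -1.45]
ft_force: [0.6, 0.1, 0.3]
opening: 0.004
```

```bash
python3 -m crank '[[0,0.3,0,0,0,0],[0,0.5,0,0,0,0],[0,0.6,0,0,0,0]]'; python3 -m crank '[[0,0.3,0,0,0,0],[0,0.3,0,0,0,0]]'
```

```text
t: 15.55
eef_pos: [451.1, 195.8, 44.5]
tcp_rot: [-1.571, 0.001, -1.45]
ft_force: [0.4, -0.5, 0.2]
opening: 0.003
t: 15.75
eef_pos: [451.1, 195.8, 44.3]
tcp_rot: [-1.57, 0.001, -1.45]
ft_force: [0.6, 0.2, 3.1]
opening: 0.008
```

```bash
python3 -m crank '[[0,0.5,0,0,0,0],[0,0.7,0,0,0,0],[0,0.7,0,0,0,0]]'
```

```text
t: 16.05
eef_pos: [451.2, 195.8, 44.3]
tcp_rot: [-1.57, 0.001, -1.45]
ft_force: [-3.3, -0.3, 12.5]
opening: 0.004
```

```bash
python3 -m crank '[[0,0.55,0,0,0,0],[0,0.55,0,0,0,0],[0,0.55,0,0,0,0],[0,0.55,0,0,0,0],[0,0.55,0,0,0,0]]'; python3 -m crank '[[0,0.55,0,0,0,0],[0,0.55,0,0,0,0],[0,0.55,0,0,0,0],[0,0.55,0,0,0,0],[0,0.55,0,0,0,0]]'; python3 -m crank '[[0,0.55,0,0,0,0],[0,0.55,0,0,0,0]]'
```

```text
t: 16.55
eef_pos: [451.2, 195.8, 44.3]
tcp_rot: [-1.57, 0.001, -1.45]
ft_force: [-3.5, -1.2, 10.1]
opening: 0.005
t: 17.05
eef_pos: [451.2, 195.8, 44.3]
tcp_rot: [-1.569, 0.001, -1.45]
ft_force: [-2.2, -0.8, 11.0]
opening: 0.001
t: 17.25
eef_pos: [451.2, 195.8, 44.3]
tcp_rot: [-1.569, 0.001, -1.45]
ft_force: [-3.0, -0.4, 11.6]
opening: 0.004
```

No sinking at the plain end either (44.3 mm under 10–12 N for over 1.2 s), so the bar does not rock. Retreating upward and checking.

```bash
python3 -m crank '[[0,-10,0,0,0,0],[0,-40,0,0,0,0],[0,-80,10,0,0,0],[0,-110,45,0,0,0],[0,-135,82,0,0,0]]'; python3 -m crank '[[0,-5,0,0,0,0],[0,-5,0,0,0,0]]'
python3 - <<'E'
from cell import vision
from h import *
plan([535,206.3,180],-83)
for n,o in (('wrist','w4'),('scene','s4')):
    c=vision.calibration(n);p,d=vision.read_camera(n)
    cv2.imwrite(f'pics/{o}.png',p);np.savez(f'pics/{o}.npz',p=p,d=d,pose=c['pose'],f=[210/np.tan(np.radians(c["vertical_fov"])/2),c["cx"],c["cy"]])
E
python3 m.py pics/w4.npz
```

```text
t: 17.75
eef_pos: [533.1, 205.8, 182.6]
tcp_rot: [-1.567, 0.001, -1.45]
ft_force: [0.1, 0.4, -0.1]
opening: -0.0
t: 17.95
eef_pos: [533.4, 205.8, 188.7]
tcp_rot: [-1.565, 0.001, -1.45]
ft_force: [-0.4, 0.3, 0.7]
opening: 0.003
t 17.95 pos [533.4 205.8 188.7] rot [-8.966e+01  8.000e-02 -8.307e+01] f [-0.4  0.3  0.7] op 0.003
SHIFT [-0.3  8.7  1.6] TURN [-0.34 -0.07 -0.08] dist 8.9
red 521 mean [623.4 216.8  44.7] rect [623.2 217.2] [17.7 25.4] pca -84.18
bar 2334 mean [582.3 211.8  44.5] rect [554.2 208.5] [160.7  26.1] pca 7.22
slope [1.26825386e-03 3.97850358e-03 4.45016899e+01]
handle 1300 mean [537.6 206.6  80. ] rect [536.2 206.4] [62.5 19.8] pca 7.36
lands+hub 2617 mean [580.  213.1  34.3] rect [538.7 207.4] [211.4  60.1] pca 6.73
farland 1762 mean [625.1 218.4  34.4] rect [622.1 217.6] [43.4 60.1] pca -82.21
cover 10575 mean [553.6 209.4  21.6] rect [535.6 206.8] [228.   92.2] pca 6.99
```

View pics/w4.png

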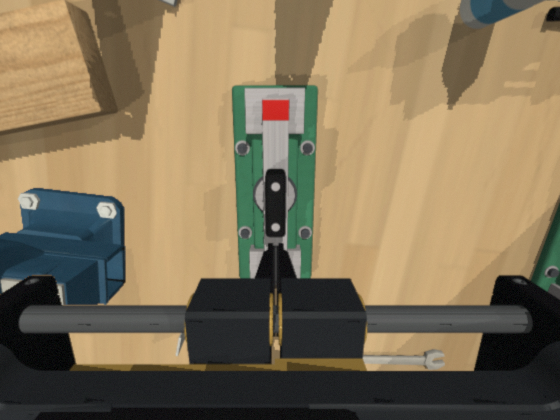

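View pics/s4.png

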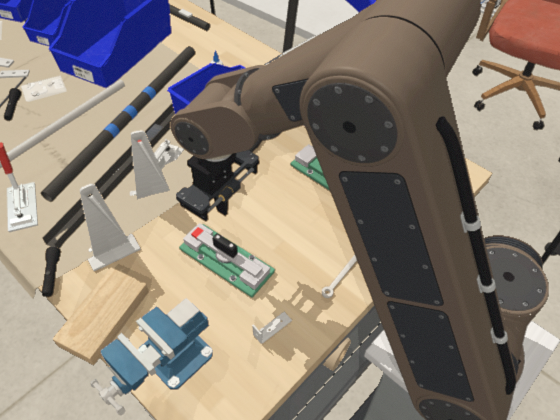

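Both pictures show the straightedge flat on the left cover (red end at (276,110) in the wrist view). The gripper is well clear and the bracket is where it was.

```bash
python3 -m crank '[[0,0,0,0,0,0],[0,0,0,0,0,0]]'; python3 -c "
from cell import job; print(job.job_done())"
```

```text
t: 18.25
eef_pos: [530.9, 205.5, 186.2]
tcp_rot: [-1.57, 0.001, -1.449]
ft_force: [0.5, 0.7, -0.7]
opening: 0.002
the job is handed in; nothing more can be done
None
```

The left cover is the true one. The straightedge is lying flat along it, centred to about 1 mm. I handed the job in at about 18 s.

- **Choosing the cover:** The depth images put the right hub about 3.4 mm above its lands and the left hub about 0.8 mm below, so I tested the left cover first. It did not rock, so I did not press-test the right cover.
- **Press test:** With shut fingers I pressed each end for over a second. The red end took about 10 N and moved from 44.4 to 44.3 mm. The plain end took 10–12.5 N and stayed at 44.3 mm. The highest vertical force I read was 12.5 N.
- **Final check:** The bar is level at 44.5 mm and had not moved since I laid it down. The gripper is about 100 mm clear of it, with no contact force.
- **Other objects:** I did not re-measure the bottle, caliper, bracket and pliers at the end. The tool did not go down near them, and the bracket is in place in the last scene picture. The arm hid the bottle, pliers and caliper there, so I could not check those.

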